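# Nest the drained beakers on the storage tray

## Task

The beakers on the draining stand are dry: put them away as one nest over the smallest beaker, which already stands mouth-down on the steel tray. Lift the middle-sized one up off its peg and lower it mouth-down over the smallest, then lift off the largest and lower it over both, so that all the rims sit flat on the tray. Set each down gently rather than dropping it, leave the smallest beaker where it stands, and do not disturb the bottles or the meter.

Things in the scene. Friction and masses are not known exactly. Their poses are not given: they have to be found in the camera images.
- medium_center (a point): Plain white plastic beaker, tapered, mouth down, closed end up. The middle-sized: 100 mm tall, outside diameter 47 mm at the closed top, growing evenly to 79 mm at the mouth rim; wall 3 mm, end 4 mm; 65 g. Site on the axis half-way up, z up. Starts over one peg, its end resting inside on the peg's tip. Can be gripped across from above 15 mm below the top (52 mm wide).
- large_center (a point): Plain white plastic beaker, tapered, mouth down, closed end up. The largest: 115 mm tall, outside diameter 60 mm at the closed top, growing evenly to 96 mm at the rim; wall 3 mm, end 4 mm; 85 g. Site on the axis half-way up, z up. Starts over the other peg. Can be gripped across from above 15 mm below the top (65 mm wide). Fits over the middle one with 5.5 mm play all round.
- small_center (a point): Plain white plastic beaker, tapered, mouth down, closed end up. The smallest: 85 mm tall, outside diameter 34 mm at the closed top, growing to 62 mm at the rim; 60 g, loose. Site on the axis half-way up, z up. Starts mouth-down on the tray's floor and stays there as the nest's core; the middle one fits over it with 5.5 mm play all round.
- medium: The middle-sized beaker itself, with its origin at the centre of its mouth rim, z axis up to the closed end.
- large: The largest beaker itself, with its origin at the centre of its mouth rim, z axis up to the closed end.
- small: The smallest beaker itself, with its origin at the centre of its mouth rim, z axis up to the closed end.
- peg_a_tip (a point): Centre of the flat top, 130 mm above the bench, of one of the stand's two upright pegs (12 mm steel rods, black tip 26 mm wide), on a fixed grey base 130 x 270 x 12 mm. A beaker clears its peg when lifted straight up by more than 96 mm (middle) or 111 mm (largest). Which beaker hangs on which peg varies. z up, y along the row of pegs.
- peg_b_tip (a point): The same for the other peg, 150 mm along the stand's +y from the first.
- tray_floor (a point): Centre of the floor of the fixed square steel tray, 180 x 180 mm with a low lip 12 mm above the bench; the floor is 4 mm above the bench. The smallest beaker stands within 30 mm of this point. Tray and stand lie on opposite sides of the bench, either way round. Rim flat on this floor, the middle beaker's centre is 50 mm above it, the largest's 57.5 mm.
- wash_bottle: Bystander: white wash bottle with a blue cap and bent spout, 66 mm wide, 168 mm tall, on the bench beyond the work; origin under its centre.
- reagent_bottle: Bystander: clear glass bottle with a blue screw cap, 72 mm wide, 140 mm tall; origin under its centre.
- meter: Bystander: flat silver bench meter with a dark display and keys, 120 x 180 x 45 mm; origin under its centre.
Things that resemble listed ones, but are neither listed nor needed, are in the scene too. What is shaped like the medium but purple is not meant. Leave any red look-alike of the large alone.

How it is judged (in metres and radians):
On the way, in this order (a step that is already met when the one before it is completed fails the run):
1. the middle-sized beaker is over the smallest, its rim flat on the tray (horizontal distance between medium_center and small_center below 0.012 m and z of medium_center in the frame of tray_floor between 0.045 and 0.055 m and angle between each of medium_center, small_center's own z axis and vertical below 0.08 rad and distance of small_center from where it was at the start of the episode below 0.03 m), for 0.2 s.
2. the largest beaker is over both, its rim flat on the tray (all of step 1 and horizontal distance between large_center and medium_center below 0.012 m and z of large_center in the frame of tray_floor between 0.0525 and 0.0625 m and angle between large_center's own z axis and vertical below 0.08 rad), for 0.2 s.
At the end, for the whole second after the job is handed in: All three stand mouth-down in one nest on the tray: each centre within 12 mm of the next smaller one's (horizontally), rims within 5 mm of the tray floor, upright within 0.08 rad, the smallest within 30 mm of where it stood, all released and at rest (all of step 2 and linear speed of each of medium, large, small below 0.03 m/s and contact force between each of medium, large, small and the fingers below 0.1 N); the robot touches nothing.
It fails at once if the middle-sized beaker is dropped (falls faster than 0.6 m/s, about 18 mm of free fall) (contact force between medium and the arm below 0.01 N and contact force between medium and the fingers below 0.01 N and linear speed of medium above 0.6 m/s).
It fails at once if the largest beaker is dropped (falls faster than 0.6 m/s, about 18 mm of free fall) (contact force between large and the arm below 0.01 N and contact force between large and the fingers below 0.01 N and linear speed of large above 0.6 m/s).
It fails at once if the smallest beaker is shoved more than 30 mm from its place or tipped by more than 0.6 rad (distance of small_center from where it was at the start of the episode above 0.03 m or angle between small_center's own z axis and vertical above 0.6 rad).
It fails at once if a bottle or the meter is moved more than 30 mm or tipped ((distance of wash_bottle from where it was at the start of the episode above 0.03 m or angle between wash_bottle's own z axis and vertical above 0.35 rad) or (distance of reagent_bottle from where it was at the start of the episode above 0.03 m or angle between reagent_bottle's own z axis and vertical above 0.35 rad) or (distance of meter from where it was at the start of the episode above 0.03 m or angle between meter's own z axis and vertical above 0.35 rad)).
It also fails if it takes over 67 s, if anything falls off the work surface, if the arm or the gripper's body presses on something with over 40 N, if the wrist force passes 120 N, or if a joint passes its speed limit or range.

## Robot

A 6-joint arm with a two-finger parallel gripper is mounted at the origin on the work surface. World frame = base frame: x ahead of the robot, y to its left, z up, the work surface at z = 0. Lengths are in m, angles in degrees, forces in N, time in s.
With the tool pointing down it reaches from about 0.35 to 0.925 m from the base axis. Payload 6.4 kg.
Tool frame: the origin (TCP) lies midway between the tips of the shut fingers; the grasp point (between the pads) lies 19 mm behind it; z points along the fingers, y is the line along which they close (so a half turn about z gives the same grasp; the last joint's range is limited). The gripper opens to 94 mm and grips with 3 to 60 N. Pads are 16 mm wide; open, the fingers measure 119 mm over their backs; the gripper's body (75 mm by 177 mm) begins 78 mm behind the grasp point.
Start: joints at [62.676, 14.043, 89.255, -0, 76.702, -9.975], TCP at [0.194, 0.62, 0.205] pointing down, gripper open.
Joint ranges: [-179.41, 179.41], [-58.25, 129.5], [7.25, 145.43], [-54.29, 234.29], [11.92, 165.04], [-157.13, 157.13]. Speed limits (degrees/s): [147.25, 147.25, 180, 180, 180, 180].

## Interface

Orientations are given as a 3x3 rotation matrix whose columns are the frame's x, y, z axes.
In Python, from cell import telemetry, vision, robot gives the robot as it stands. The module is installed in compiled form; this text tells all that it offers.
- The arm moves only by the tool play_rows, never from a script. Its argument "rows" is a list of rows, each a list of 7 numbers: the shift along the tool's x, y, z as a fraction of full scale, then the turn, a rotation vector about the tool's x, y, z as a fraction of full scale, then the opening, from 0 (shut) to 1 (fully open). In form: [[x, y, z, ax, ay, az, grip], ...]. A call has 1 to 5 rows; each row is the pose to reach, as a shift and turn from the pose commanded when the call began, along the tool's axes at that moment, turning the shorter way round; what a row does not reach only later rows make up. Full scale, the value 1, is 30 cm for a shift and pi rad for a turn. A row lasts 1/12 s, in which the tool goes at most 41.7 mm and 7.16 degrees, less where a joint would pass 70% of its speed; a pose out of reach is approached as far as the arm can. A call with a number of a shift or a turn outside -1 to 1 is refused whole. A call with a gripper value outside its range is refused whole. The fingers move at their own pace and stop on an object; "squeeze" is the grip in N (left out, the last holds). Time passes only in rows, so rows that repeat a pose let the fingers close. It gives the time, the measured TCP pose, the force, the opening and the grip force at its end, in the units of the state.
- telemetry.get_state(): the state, without advancing time (a new reading comes with each control period).
- vision.read_camera(name): name is "scene" or "top" or "wrist"; returns a dict with "pixels" (480x640x3 uint8, red, green, blue), "K" (3x3 intrinsics, pixels), "R" (3x3) and "t" (3): a world point X has camera coordinates R X + t. Camera axes: x right, y down, z forward; pixel columns grow to the right and rows downward; lengths in m; the calibration is good to about 2 mm. A picture is of the moment at which its call begins. There is no depth.
- robot.close_job(): hands the job in; it is judged then, once.
The state is a dict: "clock": time; "qpos": joint angles; "dq": joint speeds; "tau": joint torques, N m; "eef_pos": TCP position; "orientation": TCP orientation; "wrist_force": force on the tool from outside, world axes, zero at the start; "torque": the same for the moment, N m; "finger_gap": opening from 0.0 (shut) to 1.0 (fully open); "grip_force": force on a finger pad.
Only numpy, scipy, OpenCV 4.12 (cv2) and the standard library are available. Lean on these libraries where they do the work, as an engineer would, in place of code of your own. Each camera call takes 0.05 s, during which the arm holds its last target. There are 200 camera calls.

## Working session

There is one attempt and no reset: what is moved stays moved. The work goes in short steps, Python scripts to look and compute and a tool call to move; the robot and the scene stay as the last step left them, time stands still between calls to the robot, and variables do not carry over. Pictures are saved under pics/ and viewed, at most 10 in all, crops included, and the job is handed in when it is done.

Besides the shell and the picture viewer there is one more tool, called after "Request:" as name([rows], argument=value, ...), one row to a line, values as JSON. play_rows: Moves the arm, as the interface text tells. Shift numbers are shares of 30 cm and turn numbers shares of pi rad, none past 1 either way. Its arguments: {"type":"object","properties":{"rows":{"type":"array","items":{"type":"array","items":{"type":"number","minimum":-1,"maximum":1}}},"squeeze":{"type":"number"}},"required":["rows"]}

```bash
mkdir -p pics; cat > h.py <<'E'
import numpy as np, cv2
from cell import telemetry, vision, robot
def shot(n,f=None):
    c=vision.read_camera(n); c={k:np.array(c[k]) for k in('pixels','K','R','t')}
    if f: cv2.imwrite('pics/'+f,cv2.cvtColor(c['pixels'].astype(np.uint8),cv2.COLOR_RGB2BGR))
    np.savez('/tmp/'+n+'.npz',**c)
    return c
def plane(c,u,v,z):
    d=c['R'].T@np.linalg.inv(c['K'])@[u,v,1]; o=-c['R'].T@c['t']
    return o+d*(z-o[2])/d[2]
def proj(c,X):
    p=c['K']@(c['R']@np.array(X)+c['t']); return p[:2]/p[2]
E
python3 - <<'E'
from h import *
for n in('scene','top'):
    c=shot(n,n+'0.png'); print(n,-c['R'].T@c['t'],c['K'][0,0]); print(c['R'].round(2))
s=telemetry.get_state();print(s['clock'],s['eef_pos'],s['orientation'])
E
```

```text
scene [1.1844205  0.22983209 1.17546906] 566.4029425077978
[[-0.34  0.94 -0.02]
 [ 0.79  0.28 -0.54]
 [-0.5  -0.2  -0.84]]
top [ 0.41248318 -0.03213794  1.20434772] 578.1672473935134
[[-0.   -1.   -0.03]
 [-0.99  0.   -0.12]
 [ 0.12  0.03 -0.99]]
0.1 [0.19355548 0.61997051 0.20447802] [[-9.54513293e-01  2.98167404e-01 -7.56360546e-04]
 [ 2.98168238e-01  9.54512147e-01 -1.50469681e-03]
 [ 2.73303787e-04 -1.66177580e-03 -9.99998582e-01]]
```

View pics/scene0.png

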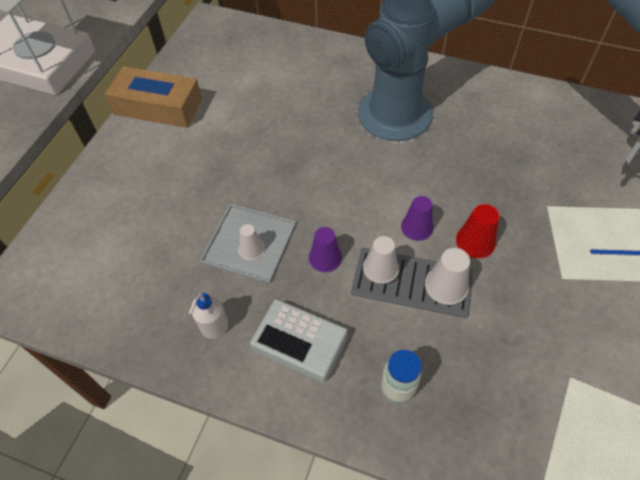

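View pics/top0.png

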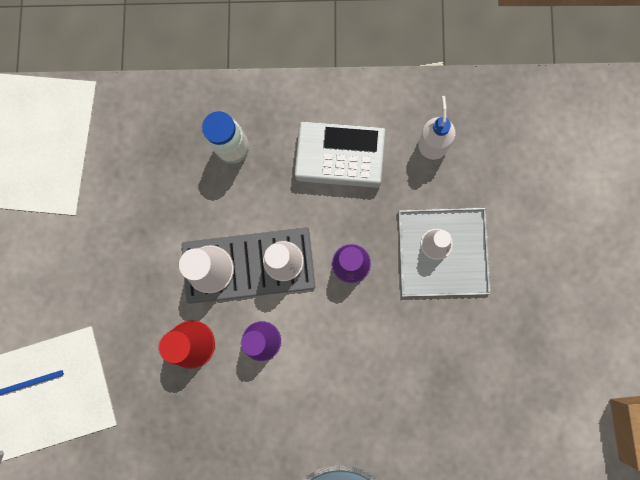

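The top view shows the medium beaker at (283,260), the large at (195,265) and the small at (437,243) on the tray. The meter is behind the row, and the purple and red look-alikes stand near it.

```bash
cat >> h.py <<'E'
def top_face(c,uv,z,r,dz=0,win=60):
    "centre of the bright closed end nearest pixel uv, on plane z"
    g=cv2.GaussianBlur(c['pixels'],(3,3),0); hsv=cv2.cvtColor(g,cv2.COLOR_RGB2HSV)
    m=((hsv[...,1]<45)&(hsv[...,2]>150)).astype(np.uint8)
    w=np.zeros_like(m); cv2.circle(w,tuple(int(x) for x in uv),win,1,-1); m&=w
    v=g.max(2)
    th,_=cv2.threshold(v[m>0].reshape(-1,1),0,255,cv2.THRESH_OTSU)
    b=((v>th)&(m>0)).astype(np.uint8); b=cv2.morphologyEx(b,cv2.MORPH_OPEN,np.ones((3,3)))
    cs,_=cv2.findContours(b,cv2.RETR_EXTERNAL,cv2.CHAIN_APPROX_NONE)
    k=max(cs,key=cv2.contourArea)[:,0]
    P=np.array([plane(c,u,w_,z)[:2] for u,w_ in k]).astype(np.float32)
    e=cv2.fitEllipse(P)
    return np.array(e[0]),np.array(e[1]),th
E
python3 - <<'E'
from h import *
for n,L in(('top',((283,260,.134,'m'),(196,265,.134,'l'),(440,240,.089,'s'))),('scene',((384,246,.134,'m'),(455,262,.134,'l'),(247,233,.089,'s')))):
    c=dict(np.load('/tmp/'+n+'.npz'))
    for u,v,z,k in L: print(n,k,plane(c,u,v,z).round(3),[x.round(4) for x in top_face(c,(u,v),z,0,win=28 if k!='s' else 18)])
c=dict(np.load('/tmp/top.npz'))
for p in((399,210),(485,208),(490,295),(403,298)):print(plane(c,*p,.008).round(3))
E
```

```text
Traceback (most recent call last):
AttributeError: 'float' object has no attribute 'round'
```

```bash
python3 - <<'E'
from h import *
for n,L in(('top',((283,260,.134,'m'),(196,265,.134,'l'),(440,240,.089,'s'))),('scene',((384,246,.134,'m'),(455,262,.134,'l'),(247,233,.089,'s')))):
    c=dict(np.load('/tmp/'+n+'.npz'))
    for u,v,z,k in L: print(n,k,plane(c,u,v,z).round(3),[np.round(x,4) for x in top_face(c,(u,v),z,0,win=28 if k!='s' else 18)])
c=dict(np.load('/tmp/top.npz'))
for p in((399,210),(485,208),(490,295),(403,298)):print(plane(c,*p,.008).round(3))
E
```

```text
top m [0.516 0.101 0.134] [array([0.5276, 0.1092]), array([0.0415, 0.0579]), np.float64(207.0)]
top l [0.507 0.264 0.134] [array([0.5137, 0.2604]), array([0.0541, 0.0831]), np.float64(198.0)]
top s [ 0.558 -0.198  0.089] [array([ 0.5626, -0.2029]), array([0.031 , 0.0335]), np.float64(216.0)]
scene m [0.529 0.115 0.134] [array([0.5281, 0.1124]), array([0.0405, 0.0452]), np.float64(183.0)]
scene l [0.518 0.268 0.134] [array([0.5132, 0.2668]), array([0.0534, 0.0571]), np.float64(184.0)]
scene s [ 0.571 -0.198  0.089] [array([ 0.5765, -0.1994]), array([0.0284, 0.073 ]), np.float64(174.0)]
[ 0.633 -0.126  0.008]
[ 0.636 -0.305  0.008]
[ 0.455 -0.31   0.008]
[ 0.449 -0.132  0.008]
```

Request:
play_rows([
  [-0.534,-0.437,-0.15,0,0,-0.0964,1],
  [-0.534,-0.437,-0.15,0,0,-0.0964,1],
  [-0.534,-0.437,-0.15,0,0,-0.0964,1],
  [-0.534,-0.437,-0.15,0,0,-0.0964,1],
  [-0.534,-0.437,-0.15,0,0,-0.0964,1],
])

```text
clock: 0.52
eef_pos: [0.3057, 0.4492, 0.2494]
orientation: [[-1.0, -0.001, -0.001], [-0.001, 1.0, -0.001], [0.001, -0.001, -1.0]]
wrist_force: [1.5, 0.1, 1.0]
finger_gap: 1.001
grip_force: 0.0
```

Request:
play_rows([
  [-0.37,-0.56,0,0,0,0,1],
  [-0.37,-0.56,0,0,0,0,1],
  [-0.37,-0.56,0,0,0,0,1],
  [-0.37,-0.56,0,0,0,0,1],
  [-0.37,-0.56,0,0,0,0,1],
])

```text
clock: 0.93
eef_pos: [0.4171, 0.2806, 0.2493]
orientation: [[-1.0, 0.001, -0.0], [0.001, 1.0, -0.0], [0.0, -0.0, -1.0]]
wrist_force: [-0.2, 0.5, -0.0]
finger_gap: 1.003
grip_force: 0.0
```

Request:
play_rows([
  [-0.37,-0.56,0,0,0,0,1],
  [-0.37,-0.56,0,0,0,0,1],
  [-0.37,-0.56,0,0,0,0,1],
  [-0.37,-0.56,0,0,0,0,1],
  [-0.37,-0.56,0,0,0,0,1],
])

```text
clock: 1.35
eef_pos: [0.5282, 0.1125, 0.2492]
orientation: [[-1.0, 0.001, -0.0], [0.001, 1.0, -0.0], [0.0, -0.0, -1.0]]
wrist_force: [0.3, -0.3, -0.8]
finger_gap: 1.0
grip_force: 0.0
```

```bash
python3 - <<'E'
from h import *
c=shot('wrist','w1.png'); print(-c['R'].T@c['t'],c['R'].round(2),telemetry.get_state()['eef_pos'])
print(proj(c,[.528,.112,.134]),proj(c,[.513,.263,.134]))
E
```

```text
[0.45182376 0.11319941 0.42926724] [[ 0.    1.    0.  ]
 [ 0.96 -0.    0.27]
 [ 0.27  0.   -0.96]] [0.53070443 0.10841459 0.24915009]
[321.03857502 229.03223705] [492.43238166 212.41993315]
```

View pics/w1.png

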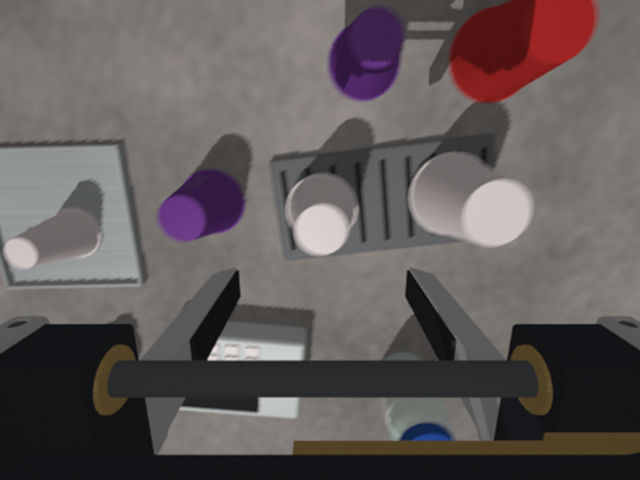

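The wrist view shows the medium's top at (322,229), the large's at (496,212) and the small's at (21,252), all bright and clean.

```bash
python3 - <<'E'
from h import *
c=dict(np.load('/tmp/wrist.npz'))
for u,v,z,k,w in((322,229,.134,'m',38),(496,212,.134,'l',50),(21,252,.089,'s',26)):
    print(k,[np.round(x,4) for x in top_face(c,(u,v),z,0,win=w)])
for i in range(3):
    s=telemetry.get_state();print(s['clock'],np.round(s['eef_pos'],4),np.round(s['dq'],2))
    c=shot('wrist');print((-c['R'].T@c['t']).round(4))
E
```

```text
m [array([0.5289, 0.1116]), array([0.0426, 0.0444]), np.float64(192.0)]
l [array([0.5143, 0.2663]), array([0.057 , 0.0574]), np.float64(186.0)]
s [array([ 0.5657, -0.2037]), array([0.0299, 0.032 ]), np.float64(179.0)]
1.4 [0.5307 0.1084 0.2492] [ 4.85 -1.95  2.24  2.1   1.58  7.3 ]
[0.4541 0.11   0.4291]
1.45 [0.5291 0.1112 0.249 ] [ 4.23 -1.72  2.01  1.95  1.26  2.42]
[0.4527 0.1124 0.4291]
1.5 [0.5279 0.1132 0.2489] [ 3.16 -1.25  1.31  0.5   0.49  0.43]
[0.4517 0.1141 0.429 ]
```

Request:
play_rows([
  [-0.003,-0.003,0.13,0,0,0,1],
  [-0.003,-0.003,0.26,0,0,0,1],
  [-0.003,-0.003,0.38,0,0,0,1],
  [-0.003,-0.003,0.46,0,0,0,1],
  [-0.003,-0.003,0.495,0,0,0,1],
], squeeze=15)

```text
clock: 1.97
eef_pos: [0.5244, 0.1156, 0.0968]
orientation: [[-1.0, -0.002, -0.007], [-0.002, 1.0, 0.0], [0.007, 0.0, -1.0]]
wrist_force: [-0.4, 0.5, 0.4]
finger_gap: 1.0
grip_force: 0.0
```

Request:
play_rows([
  [0,0,0,0,0,0,1],
  [0,0,0,0,0,0,0.6],
  [0,0,0,0,0,0,0.4],
  [0,0,0,0,0,0,0.3],
  [0,0,0,0,0,0,0.3],
])

```text
clock: 2.38
eef_pos: [0.5296, 0.1142, 0.103]
orientation: [[-1.0, -0.0, 0.003], [-0.0, 1.0, 0.0], [-0.003, 0.0, -1.0]]
wrist_force: [-0.2, -1.2, 0.4]
finger_gap: 0.753
grip_force: 0.0
```

Request:
play_rows([
  [0,0,0,0,0,0,0.3],
  [0,0,0,0,0,0,0.3],
  [0,0,0,0,0,0,0.3],
  [0,0,0,0,0,0,0.3],
])

```text
clock: 2.72
eef_pos: [0.5287, 0.114, 0.1016]
orientation: [[-1.0, 0.0, 0.001], [0.0, 1.0, -0.0], [-0.001, -0.0, -1.0]]
wrist_force: [-0.5, 0.1, 2.6]
finger_gap: 0.596
grip_force: 14.9
```

Request:
play_rows([
  [0,0,-0.03,0,0,0,0.3],
  [0,0,-0.08,0,0,0,0.3],
  [0,0,-0.15,0,0,0,0.3],
  [0,0,-0.23,0,0,0,0.3],
  [0,0,-0.31,0,0,0,0.3],
])

```text
clock: 3.13
eef_pos: [0.5277, 0.1141, 0.1949]
orientation: [[-1.0, 0.0, -0.001], [0.0, 1.0, 0.0], [0.001, 0.0, -1.0]]
wrist_force: [-0.1, 0.4, -1.0]
finger_gap: 0.594
grip_force: 14.7
```

Request:
play_rows([
  [0,0,-0.06,0,0,0,0.3],
  [0,0,-0.1,0,0,0,0.3],
  [0,0,-0.1,0,0,0,0.3],
  [0,0,-0.1,0,0,0,0.3],
  [0,0,-0.1,0,0,0,0.3],
])

```text
clock: 3.55
eef_pos: [0.5274, 0.1141, 0.2225]
orientation: [[-1.0, -0.0, -0.003], [-0.0, 1.0, -0.0], [0.003, -0.0, -1.0]]
wrist_force: [0.5, 0.1, -1.3]
finger_gap: 0.593
grip_force: 14.7
```

```bash
python3 - <<'E'
from h import *
for i in range(2):shot('wrist')
c=shot('wrist','w2.png'); s=telemetry.get_state(); print(np.round(s['eef_pos'],4),(-c['R'].T@c['t']).round(4),s['finger_gap'])
z=s['eef_pos'][2]+.134-.1016
p=proj(c,[s['eef_pos'][0],s['eef_pos'][1],z]);print(p)
for q,z,w in((p,z,60),):
    print([np.round(x,4) for x in top_face(c,q,z,0,win=w)])
E
```

```text
[0.5274 0.1141 0.2224] [0.4515 0.1147 0.4025] 0.5897968746989212
[320.89512423 307.1461251 ]
[array([0.5297, 0.1163]), array([0.0352, 0.0471]), np.float64(201.0)]
```

View pics/w2.png

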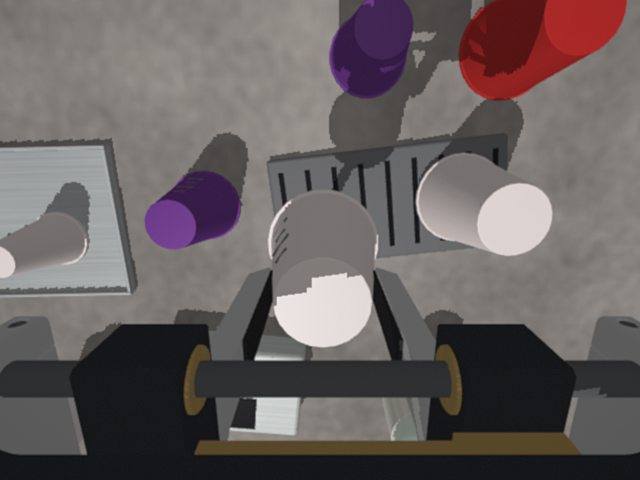

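The held beaker hangs upright, with its top face centred at about (323,300). I'll carry it past the small one, staying on the +x side so the wrist camera can see the small one's top.

Request:
play_rows([
  [-0.03,-0.08,0,0,0,0,0.3],
  [-0.08,-0.19,0,0,0,0,0.3],
  [-0.14,-0.32,0,0,0,0,0.3],
  [-0.19,-0.44,0,0,0,0,0.3],
  [-0.22,-0.523,0,0,0,0,0.3],
])

```text
clock: 4.12
eef_pos: [0.5949, -0.0458, 0.223]
orientation: [[-1.0, 0.002, -0.001], [0.002, 1.0, -0.0], [0.001, -0.0, -1.0]]
wrist_force: [0.1, 0.7, -1.0]
finger_gap: 0.594
grip_force: 14.7
```

Request:
play_rows([
  [-0.04,-0.09,0,0,0,0,0.3],
  [-0.09,-0.21,0,0,0,0,0.3],
  [-0.15,-0.34,0,0,0,0,0.3],
  [-0.2,-0.46,0,0,0,0,0.3],
  [-0.22,-0.523,0,0,0,0,0.3],
])

```text
clock: 4.53
eef_pos: [0.6608, -0.2038, 0.2224]
orientation: [[-1.0, 0.003, -0.001], [0.003, 1.0, -0.0], [0.001, -0.0, -1.0]]
wrist_force: [-0.0, 0.7, -0.3]
finger_gap: 0.591
grip_force: 14.7
```

```bash
python3 - <<'E'
from h import *
for i in range(6):shot('wrist')
c=shot('wrist','w3.png'); s=telemetry.get_state(); e=s['eef_pos'];print(np.round(e,4),(-c['R'].T@c['t']).round(4))
p=proj(c,[.5657,-.2037,.089]);print(p,[np.round(x,4) for x in top_face(c,p,.089,0,win=32)])
E
```

```text
[ 0.66   -0.1981  0.2238] [ 0.5836 -0.1979  0.4036]
[315.31691056 119.40208324] [array([ 0.5644, -0.2036]), array([0.0261, 0.0322]), np.float64(186.0)]
```

View pics/w3.png

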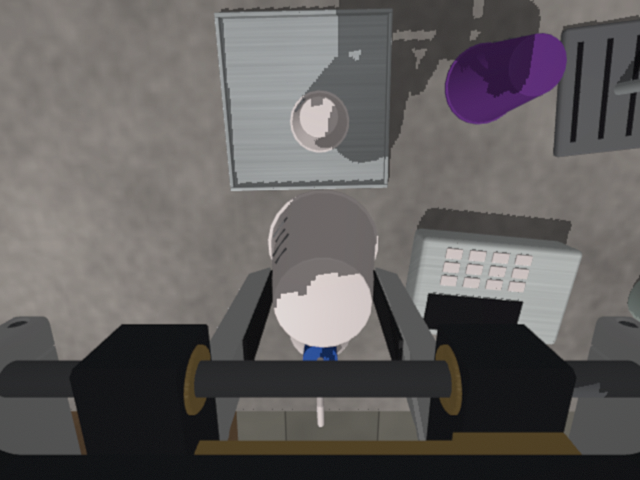

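The small beaker is seen almost from above, partly in shadow: rim circle at about (320,122), radius about 30 px. The held beaker is unchanged at (323,300).

```bash
python3 - <<'E'
from h import *
from scipy.optimize import least_squares
c=dict(np.load('/tmp/wrist.npz')); e=telemetry.get_state()['eef_pos']; im=c['pixels'].astype(np.uint8)
g=cv2.cvtColor(im,cv2.COLOR_RGB2GRAY); print(np.round(e,4))
h=cv2.HoughCircles(g[60:190,240:400],cv2.HOUGH_GRADIENT,1,5,param1=80,param2=10,minRadius=14,maxRadius=36)
for q in h[0][:8]: print('hough',q+[240,60,0])
# redness: beaker is warm-white, tray bluish
d=(im[...,0].astype(int)-im[...,2])
print('R-B row122',d[122,270:370:4]); 
m=(d>4).astype(np.uint8); m[:, :240]=0;m[:,400:]=0;m[:60]=0;m[175:]=0
m=cv2.morphologyEx(m,cv2.MORPH_OPEN,np.ones((3,3)))
k=max(cv2.findContours(m,0,1)[0],key=cv2.contourArea); (x,y),r=cv2.minEnclosingCircle(k); print('rim',x,y,r,cv2.boundingRect(k))
for z in(.004,.089):print(z,plane(c,x,y,z).round(4))
# held top
for ztop in (.252,.256,.260):
    b=((g>150)).astype(np.uint8); b[:,:255]=0;b[:,390:]=0;b[:312]=0;b[350:]=0
    k=max(cv2.findContours(b,0,1)[0],key=cv2.contourArea)[:,0]; k=k[(k[:,1]>314)]
    P=np.array([plane(c,u,v,ztop)[:2] for u,v in k])
    f=least_squares(lambda p:np.hypot(*(P-p[:2]).T)-p[2],[e[0],e[1],.0235],loss='soft_l1',f_scale=.0005)
    f2=least_squares(lambda p:np.hypot(*(P-p[:2]).T)-.0235,[e[0],e[1]],loss='soft_l1',f_scale=.0005)
    print('held',ztop,f.x.round(4),f2.x.round(4),len(k))
E
```

```text
[ 0.66   -0.1981  0.2238]
hough [319.5        122.5         29.60000038]
hough [326.5        121.5         34.29999924]
hough [321.5        113.5         23.20000076]
hough [314.5        119.5         25.20000076]
hough [362.5 159.5  27.5]
hough [312.5        126.5         22.10000038]
hough [317.5        127.5         24.10000038]
hough [323.5        127.5         23.20000076]
R-B row122 [-5 -4 -5 -4 -5  6  9  8 12 13 12 12 13 12 12  5  7  6  6  6 -4 -4 -4 -3
 -3]
rim 319.21783447265625 121.29702758789062 30.467529296875 (290, 91, 59, 61)
0.004 [ 0.5628 -0.2009  0.004 ]
0.089 [ 0.5673 -0.2003  0.089 ]
held 0.252 [ 0.6604 -0.1978  0.0238] [ 0.6607 -0.1978] 118
held 0.256 [ 0.6583 -0.1978  0.0232] [ 0.6579 -0.1978] 118
held 0.26 [ 0.6563 -0.1978  0.0225] [ 0.6552 -0.1979] 118
```

Request:
play_rows([
  [0.06,-0.003,0,0,0,0,0.3],
  [0.14,-0.006,0,0,0,0,0.3],
  [0.22,-0.009,0,0,0,0,0.3],
  [0.29,-0.012,0,0,0,0,0.3],
  [0.318,-0.012,0,0,0,0,0.3],
])

```text
clock: 5.3
eef_pos: [0.563, -0.2019, 0.2242]
orientation: [[-1.0, -0.001, -0.001], [-0.001, 1.0, 0.0], [0.001, 0.0, -1.0]]
wrist_force: [0.4, 0.3, -1.3]
finger_gap: 0.591
grip_force: 14.7
```

Request:
play_rows([
  [0,0,0,0,0,0,0.3],
  [0,0,0,0,0,0,0.3],
  [0,0,0,0,0,0,0.3],
  [0,0,0,0,0,0,0.3],
  [0,0,0,0,0,0,0.3],
])

```text
clock: 5.72
eef_pos: [0.5656, -0.2032, 0.2239]
orientation: [[-1.0, -0.001, 0.0], [-0.001, 1.0, 0.0], [-0.0, 0.0, -1.0]]
wrist_force: [-0.3, -0.1, -0.7]
finger_gap: 0.594
grip_force: 14.7
```

Request:
play_rows([
  [0.004,0.006,0.03,0,0,0,0.3],
  [0.004,0.006,0.08,0,0,0,0.3],
  [0.004,0.006,0.13,0,0,0,0.3],
  [0.004,0.006,0.17,0,0,0,0.3],
  [0.004,0.006,0.2,0,0,0,0.3],
])

```text
clock: 6.13
eef_pos: [0.5631, -0.201, 0.1619]
orientation: [[-1.0, -0.0, -0.002], [-0.0, 1.0, 0.001], [0.002, 0.001, -1.0]]
wrist_force: [0.3, -0.2, -1.5]
finger_gap: 0.592
grip_force: 14.7
```

Request:
play_rows([
  [0,0,0.03,0,0,0,0.3],
  [0,0,0.07,0,0,0,0.3],
  [0,0,0.11,0,0,0,0.3],
  [0,0,0.15,0,0,0,0.3],
  [0,0,0.18,0,0,0,0.3],
])

```text
clock: 6.55
eef_pos: [0.5632, -0.2013, 0.1083]
orientation: [[-1.0, 0.0, -0.001], [0.0, 1.0, 0.001], [0.001, 0.001, -1.0]]
wrist_force: [-0.1, -0.1, -1.0]
finger_gap: 0.59
grip_force: 14.7
```

Request:
play_rows([
  [0,0,0.03,0,0,0,0.3],
  [0,0,0.06,0,0,0,0.3],
  [0,0,0.075,0,0,0,0.3],
  [0,0,0.085,0,0,0,0.3],
  [0,0,0.085,0,0,0,0.3],
])

```text
clock: 6.97
eef_pos: [0.5634, -0.2014, 0.0839]
orientation: [[-1.0, -0.0, -0.001], [-0.0, 1.0, 0.0], [0.001, 0.0, -1.0]]
wrist_force: [0.3, -0.8, -1.0]
finger_gap: 0.594
grip_force: 14.7
```

Request:
play_rows([
  [0,0,0.01,0,0,0,0.3],
  [0,0,0.02,0,0,0,0.3],
  [0,0,0.027,0,0,0,0.3],
  [0,0,0.032,0,0,0,0.3],
  [0,0,0.032,0,0,0,0.3],
])

```text
clock: 7.38
eef_pos: [0.5635, -0.2014, 0.0747]
orientation: [[-1.0, -0.0, -0.0], [-0.0, 1.0, 0.0], [0.0, 0.0, -1.0]]
wrist_force: [-0.0, 0.1, -1.5]
finger_gap: 0.594
grip_force: 14.7
```

Request:
play_rows([
  [0,0,0.002,0,0,0,0.3],
  [0,0,0.004,0,0,0,0.3],
  [0,0,0.006,0,0,0,0.3],
  [0,0,0.006,0,0,0,0.3],
  [0,0,0.006,0,0,0,0.3],
])

```text
clock: 7.8
eef_pos: [0.5637, -0.2015, 0.0732]
orientation: [[-1.0, -0.0, 0.0], [-0.0, 1.0, -0.0], [-0.0, -0.0, -1.0]]
wrist_force: [0.6, 0.0, -1.2]
finger_gap: 0.591
grip_force: 14.7
```

Request:
play_rows([
  [0,0,0.003,0,0,0,0.3],
  [0,0,0.006,0,0,0,0.3],
  [0,0,0.009,0,0,0,0.3],
  [0,0,0.009,0,0,0,0.3],
  [0,0,0.009,0,0,0,0.3],
])

```text
clock: 8.22
eef_pos: [0.564, -0.2015, 0.0717]
orientation: [[-1.0, -0.0, 0.0], [-0.0, 1.0, -0.0], [-0.0, -0.0, -1.0]]
wrist_force: [-2.0, 1.5, 6.4]
finger_gap: 0.59
grip_force: 15.2
```

Contact came at 0.0717 m and I'd predicted 0.0716, so it's seated. I'll release and rise.

Request:
play_rows([
  [0,0,0,0,0,0,0.7],
  [0,0,0,0,0,0,0.9],
  [0,0,0,0,0,0,1],
  [0,0,0,0,0,0,1],
  [0,0,0,0,0,0,1],
])

```text
clock: 8.63
eef_pos: [0.5636, -0.2015, 0.0703]
orientation: [[-1.0, 0.0, -0.0], [0.0, 1.0, 0.0], [0.0, 0.0, -1.0]]
wrist_force: [0.2, -0.4, 0.3]
finger_gap: 0.906
grip_force: 0.0
```

Request:
play_rows([
  [0,0,-0.02,0,0,0,1],
  [0,0,-0.1,0,0,0,1],
  [0,0,-0.24,0,0,0,1],
  [0,0,-0.38,0,0,0,1],
  [0,0,-0.5,0,0,0,1],
])

```text
clock: 9.05
eef_pos: [0.5638, -0.2015, 0.2234]
orientation: [[-1.0, -0.0, 0.001], [-0.0, 1.0, -0.001], [-0.001, -0.001, -1.0]]
wrist_force: [0.5, 0.2, -0.2]
finger_gap: 1.002
grip_force: 0.0
```

```bash
python3 - <<'E'
from h import *
for i in range(3):shot('wrist')
c=shot('wrist','w4.png'); s=telemetry.get_state(); e=s['eef_pos'];print(np.round(e,4),s['finger_gap'])
p=proj(c,[.5635,-.2015,.104]);print(p,[np.round(x,4) for x in top_face(c,p,.104,0,win=45)])
E
```

```text
[ 0.5643 -0.2018  0.2221] 0.9994906955062705
[323.40893673 224.14457146] [array([ 0.5622, -0.2006]), array([0.0448, 0.0451]), np.float64(181.0)]
```

View pics/w4.png

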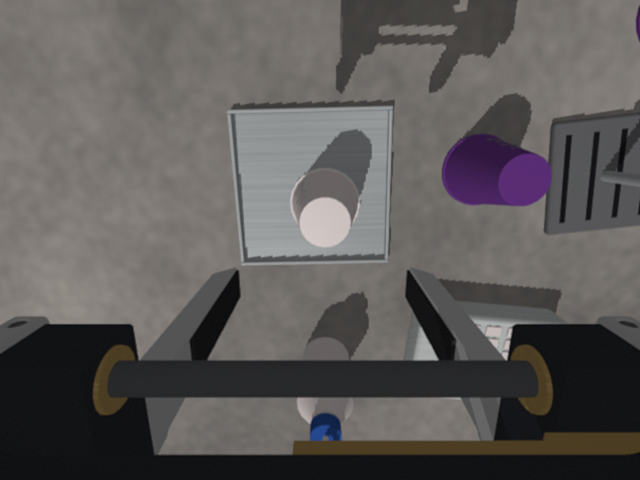

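The medium beaker sits upright on the tray, with its top at (325,222). Next is the large one.

Request:
play_rows([
  [0.056,0.52,-0.03,0,0,0,1],
  [0.056,0.52,-0.03,0,0,0,1],
  [0.056,0.52,-0.03,0,0,0,1],
  [0.056,0.52,-0.03,0,0,0,1],
  [0.056,0.52,-0.03,0,0,0,1],
])

```text
clock: 9.67
eef_pos: [0.5451, -0.0406, 0.2275]
orientation: [[-1.0, -0.005, -0.004], [-0.005, 1.0, 0.003], [0.004, 0.003, -1.0]]
wrist_force: [0.1, -0.3, -0.3]
finger_gap: 1.001
grip_force: 0.0
```

Request:
play_rows([
  [0.056,0.52,-0.03,0,0,0,1],
  [0.056,0.52,-0.03,0,0,0,1],
  [0.056,0.52,-0.03,0,0,0,1],
  [0.056,0.52,-0.03,0,0,0,1],
  [0.056,0.52,-0.03,0,0,0,1],
])

```text
clock: 10.08
eef_pos: [0.5286, 0.1144, 0.2369]
orientation: [[-1.0, -0.005, -0.003], [-0.005, 1.0, 0.001], [0.003, 0.001, -1.0]]
wrist_force: [0.9, -0.3, -0.4]
finger_gap: 1.003
grip_force: 0.0
```

Request:
play_rows([
  [0.056,0.52,-0.03,0,0,0,1],
  [0.056,0.52,-0.03,0,0,0,1],
  [0.056,0.52,-0.03,0,0,0,1],
  [0.056,0.52,-0.03,0,0,0,1],
  [0.056,0.52,-0.03,0,0,0,1],
])

```text
clock: 10.5
eef_pos: [0.5122, 0.2698, 0.2459]
orientation: [[-1.0, -0.005, -0.002], [-0.005, 1.0, 0.0], [0.002, 0.0, -1.0]]
wrist_force: [-0.1, -0.9, 0.1]
finger_gap: 0.998
grip_force: 0.0
```

```bash
python3 - <<'E'
from h import *
for i in range(6):shot('wrist')
s=telemetry.get_state(); e=s['eef_pos'];print(np.round(e,4),s['finger_gap'])
c=shot('wrist')
p=proj(c,[.514,.266,.134]);print(p,[np.round(x,4) for x in top_face(c,p,.134,0,win=50)])
E
```

```text
[0.5136 0.2648 0.2467] 0.9998776876090721
[322.90164473 230.51670665] [array([0.5125, 0.2688]), array([0.0576, 0.0579]), np.float64(195.0)]
```

Request:
play_rows([
  [0.002,0.008,0.1,0,0,0,1],
  [0.002,0.008,0.22,0,0,0,1],
  [0.002,0.008,0.34,0,0,0,1],
  [0.002,0.008,0.44,0,0,0,1],
  [0.002,0.008,0.482,0,0,0,1],
])

```text
clock: 11.27
eef_pos: [0.51, 0.267, 0.0981]
orientation: [[-1.0, 0.001, -0.007], [0.001, 1.0, -0.002], [0.007, -0.002, -1.0]]
wrist_force: [-0.3, -0.3, -0.6]
finger_gap: 1.0
grip_force: 0.0
```

Request:
play_rows([
  [0,0,0,0,0,0,1],
  [0,0,0,0,0,0,0.8],
  [0,0,0,0,0,0,0.6],
  [0,0,0,0,0,0,0.4],
  [0,0,0,0,0,0,0.4],
])

```text
clock: 11.68
eef_pos: [0.5141, 0.2693, 0.105]
orientation: [[-1.0, -0.0, 0.004], [-0.0, 1.0, 0.001], [-0.004, 0.001, -1.0]]
wrist_force: [0.2, -0.9, 0.8]
finger_gap: 0.755
grip_force: 0.5
```

Request:
play_rows([
  [0,0,0,0,0,0,0.4],
  [0,0,0,0,0,0,0.4],
  [0,0,0,0,0,0,0.4],
  [0,0,0,0,0,0,0.4],
])

```text
clock: 12.02
eef_pos: [0.5141, 0.2692, 0.1047]
orientation: [[-1.0, -0.0, 0.003], [-0.0, 1.0, 0.001], [-0.003, 0.001, -1.0]]
wrist_force: [-0.9, -0.7, 5.5]
finger_gap: 0.72
grip_force: 17.8
```

Request:
play_rows([
  [0,0,-0.03,0,0,0,0.4],
  [0,0,-0.08,0,0,0,0.4],
  [0,0,-0.15,0,0,0,0.4],
  [0,0,-0.23,0,0,0,0.4],
  [0,0,-0.31,0,0,0,0.4],
])

```text
clock: 12.43
eef_pos: [0.5118, 0.2688, 0.1964]
orientation: [[-1.0, -0.0, -0.002], [-0.0, 1.0, -0.0], [0.002, -0.0, -1.0]]
wrist_force: [0.6, -0.2, -0.9]
finger_gap: 0.721
grip_force: 16.9
```

Request:
play_rows([
  [0,0,-0.06,0,0,0,0.4],
  [0,0,-0.12,0,0,0,0.4],
  [0,0,-0.16,0,0,0,0.4],
  [0,0,-0.16,0,0,0,0.4],
  [0,0,-0.16,0,0,0,0.4],
])

```text
clock: 12.85
eef_pos: [0.5126, 0.2689, 0.2439]
orientation: [[-1.0, -0.0, 0.0], [-0.0, 1.0, 0.0], [-0.0, 0.0, -1.0]]
wrist_force: [0.4, -0.4, -1.2]
finger_gap: 0.72
grip_force: 16.8
```

```bash
cat >> h.py <<'E'
def held(c,e,dz,r):
    from scipy.optimize import least_squares
    g=cv2.cvtColor(c['pixels'].astype(np.uint8),cv2.COLOR_RGB2GRAY)
    for ztop in (e[2]+dz-.004,e[2]+dz-.002,e[2]+dz):
        v0=int(proj(c,[e[0],e[1],ztop])[1])+5
        b=(g>150).astype(np.uint8); b[:,:240]=0;b[:,405:]=0;b[:v0]=0;b[358:]=0
        k=max(cv2.findContours(b,0,1)[0],key=cv2.contourArea)[:,0]; k=k[k[:,1]>v0+2]
        P=np.array([plane(c,u,v,ztop)[:2] for u,v in k])
        fs=[least_squares(lambda p:np.hypot(*(P-p[:2]).T)-(p[2] if len(p)>2 else r),x0,loss='soft_l1',f_scale=.0005).x.round(4) for x0 in ([e[0],e[1],r],[e[0],e[1]])]
        print('held',ztop,*fs,cv2.boundingRect(k))
E
python3 - <<'E'
from h import *
for i in range(2):shot('wrist')
s=telemetry.get_state(); e=s['eef_pos'];c=shot('wrist','w5.png'); print(np.round(e,4),s['finger_gap'])
held(c,e,.134-.1047,.030)
E
```

```text
[0.5118 0.2687 0.2422] 0.7200165314651414
held 0.26747382985290186 [0.512  0.2691 0.0308] [0.513  0.2691] (261, 308, 122, 47)
held 0.26947382985290186 [0.511  0.2691 0.0304] [0.5115 0.2691] (261, 309, 122, 46)
held 0.27147382985290186 [0.51   0.2691 0.03  ] [0.51   0.2691] (262, 311, 121, 44)
```

View pics/w5.png

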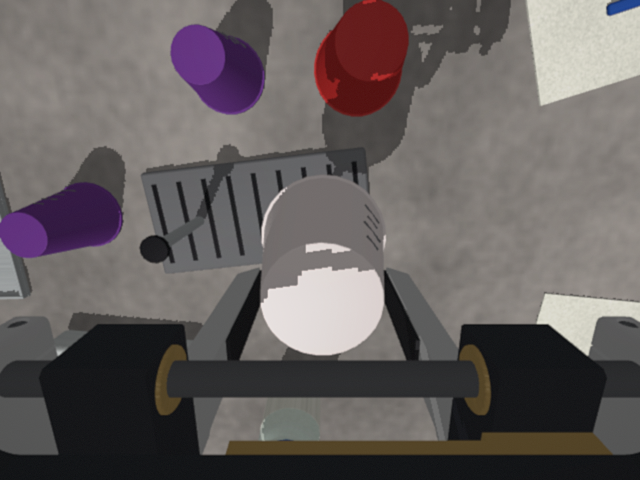

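The large beaker is lifted and upright, top centred at about (322,298), and peg A's black tip is visible at (155,249). I'll carry it over the nest.

Request:
play_rows([
  [-0.009,-0.08,0,0,0,0,0.4],
  [-0.022,-0.2,0,0,0,0,0.4],
  [-0.036,-0.33,0,0,0,0,0.4],
  [-0.049,-0.45,0,0,0,0,0.4],
  [-0.057,-0.522,0,0,0,0,0.4],
])

```text
clock: 13.42
eef_pos: [0.5292, 0.1095, 0.2424]
orientation: [[-1.0, 0.002, -0.002], [0.002, 1.0, -0.001], [0.002, -0.001, -1.0]]
wrist_force: [0.4, -0.7, -1.0]
finger_gap: 0.72
grip_force: 16.9
```

Request:
play_rows([
  [-0.01,-0.09,0,0,0,0,0.4],
  [-0.023,-0.21,0,0,0,0,0.4],
  [-0.036,-0.33,0,0,0,0,0.4],
  [-0.049,-0.45,0,0,0,0,0.4],
  [-0.057,-0.522,0,0,0,0,0.4],
])

```text
clock: 13.83
eef_pos: [0.5463, -0.0472, 0.2425]
orientation: [[-1.0, 0.002, -0.002], [0.002, 1.0, -0.0], [0.002, -0.0, -1.0]]
wrist_force: [0.1, -0.1, -1.4]
finger_gap: 0.723
grip_force: 16.9
```

Request:
play_rows([
  [-0.01,-0.09,0,0,0,0,0.4],
  [-0.023,-0.21,0,0,0,0,0.4],
  [-0.036,-0.33,0,0,0,0,0.4],
  [-0.049,-0.45,0,0,0,0,0.4],
  [-0.057,-0.522,0,0,0,0,0.4],
])

```text
clock: 14.25
eef_pos: [0.5633, -0.2038, 0.2422]
orientation: [[-1.0, 0.002, -0.002], [0.002, 1.0, 0.001], [0.002, 0.001, -1.0]]
wrist_force: [0.0, -0.6, -0.9]
finger_gap: 0.72
grip_force: 16.9
```

Request:
play_rows([
  [0,0,0,0,0,0,0.4],
  [0,0,0,0,0,0,0.4],
  [0,0,0,0,0,0,0.4],
  [0,0,0,0,0,0,0.4],
  [0,0,0,0,0,0,0.4],
])

```text
clock: 14.67
eef_pos: [0.564, -0.1996, 0.2437]
orientation: [[-1.0, -0.002, -0.0], [-0.002, 1.0, 0.0], [0.0, 0.0, -1.0]]
wrist_force: [-0.0, 0.5, -0.9]
finger_gap: 0.719
grip_force: 16.9
```

Request:
play_rows([
  [0.001,-0.005,0.02,0,0,0,0.4],
  [0.001,-0.005,0.05,0,0,0,0.4],
  [0.001,-0.005,0.09,0,0,0,0.4],
  [0.001,-0.005,0.12,0,0,0,0.4],
  [0.001,-0.005,0.14,0,0,0,0.4],
])

```text
clock: 15.08
eef_pos: [0.5628, -0.2017, 0.1993]
orientation: [[-1.0, -0.0, -0.003], [-0.0, 1.0, 0.002], [0.003, 0.002, -1.0]]
wrist_force: [-0.2, 0.8, -1.2]
finger_gap: 0.722
grip_force: 16.8
```

Request:
play_rows([
  [0,0,0.03,0,0,0,0.4],
  [0,0,0.07,0,0,0,0.4],
  [0,0,0.11,0,0,0,0.4],
  [0,0,0.15,0,0,0,0.4],
  [0,0,0.18,0,0,0,0.4],
])

```text
clock: 15.5
eef_pos: [0.5631, -0.2021, 0.1458]
orientation: [[-1.0, 0.0, -0.002], [0.0, 1.0, 0.001], [0.002, 0.001, -1.0]]
wrist_force: [0.4, -0.1, -0.2]
finger_gap: 0.723
grip_force: 16.8
```

Request:
play_rows([
  [0,0,0.03,0,0,0,0.4],
  [0,0,0.07,0,0,0,0.4],
  [0,0,0.11,0,0,0,0.4],
  [0,0,0.14,0,0,0,0.4],
  [0,0,0.14,0,0,0,0.4],
])

```text
clock: 15.92
eef_pos: [0.5622, -0.2016, 0.103]
orientation: [[-1.0, -0.0, -0.004], [-0.0, 1.0, 0.002], [0.004, 0.002, -1.0]]
wrist_force: [0.1, 0.5, -1.3]
finger_gap: 0.722
grip_force: 16.8
```

No contact force so far, and about 13 mm to go.

Request:
play_rows([
  [0,0,0.01,0,0,0,0.4],
  [0,0,0.02,0,0,0,0.4],
  [0,0,0.03,0,0,0,0.4],
  [0,0,0.036,0,0,0,0.4],
  [0,0,0.036,0,0,0,0.4],
])

```text
clock: 16.33
eef_pos: [0.5636, -0.2023, 0.0949]
orientation: [[-1.0, -0.0, -0.0], [-0.0, 1.0, 0.0], [0.0, 0.0, -1.0]]
wrist_force: [-0.5, -0.4, -1.1]
finger_gap: 0.722
grip_force: 16.8
```

Request:
play_rows([
  [0,0,0.002,0,0,0,0.4],
  [0,0,0.004,0,0,0,0.4],
  [0,0,0.006,0,0,0,0.4],
  [0,0,0.006,0,0,0,0.4],
  [0,0,0.006,0,0,0,0.4],
])

```text
clock: 16.75
eef_pos: [0.5637, -0.2024, 0.0933]
orientation: [[-1.0, -0.0, 0.0], [-0.0, 1.0, -0.0], [-0.0, -0.0, -1.0]]
wrist_force: [0.2, 0.1, -0.5]
finger_gap: 0.724
grip_force: 16.9
```

Request:
play_rows([
  [0,0,0.003,0,0,0,0.4],
  [0,0,0.006,0,0,0,0.4],
  [0,0,0.009,0,0,0,0.4],
  [0,0,0.009,0,0,0,0.4],
  [0,0,0.009,0,0,0,0.4],
])

```text
clock: 17.17
eef_pos: [0.5636, -0.2024, 0.0904]
orientation: [[-1.0, -0.0, -0.0], [-0.0, 1.0, 0.0], [0.0, 0.0, -1.0]]
wrist_force: [-0.0, 0.2, -1.4]
finger_gap: 0.72
grip_force: 16.9
```

Request:
play_rows([
  [0,0,0.002,0,0,0,0.4],
  [0,0,0.003,0,0,0,0.4],
  [0,0,0.003,0,0,0,0.4],
])

```text
clock: 17.42
eef_pos: [0.5639, -0.2024, 0.0901]
orientation: [[-1.0, -0.0, 0.0], [-0.0, 1.0, -0.0], [-0.0, -0.0, -1.0]]
wrist_force: [-0.3, 1.2, 1.6]
finger_gap: 0.72
grip_force: 17.0
```

Contact at 0.0901 m, expected about 0.0897. I'll release and retreat straight up.

Request:
play_rows([
  [0,0,0,0,0,0,0.8],
  [0,0,0,0,0,0,0.95],
  [0,0,0,0,0,0,1],
  [0,0,0,0,0,0,1],
  [0,0,0,0,0,0,1],
])

```text
clock: 17.83
eef_pos: [0.5637, -0.2024, 0.0896]
orientation: [[-1.0, -0.0, -0.0], [-0.0, 1.0, 0.0], [0.0, 0.0, -1.0]]
wrist_force: [0.1, 0.6, -0.3]
finger_gap: 0.995
grip_force: 0.0
```

Request:
play_rows([
  [0,0,-0.02,0,0,0,1],
  [0,0,-0.1,0,0,0,1],
  [0,0,-0.24,0,0,0,1],
  [0,0,-0.38,0,0,0,1],
  [0,0,-0.5,0,0,0,1],
])

```text
clock: 18.25
eef_pos: [0.5638, -0.2024, 0.2427]
orientation: [[-1.0, -0.0, 0.001], [-0.0, 1.0, -0.001], [-0.001, -0.001, -1.0]]
wrist_force: [-0.4, -0.3, 0.2]
finger_gap: 1.001
grip_force: 0.0
```

```bash
python3 - <<'E'
from h import *
for i in range(3):shot('wrist')
c=shot('wrist','w6.png'); e=telemetry.get_state();print(np.round(e['eef_pos'],4),e['finger_gap'])
p=proj(c,[.563,-.201,.119]);print(p,[np.round(x,4) for x in top_face(c,p,.119,0,win=55)])
E
```

```text
[ 0.5643 -0.2027  0.2414] 0.9994714056930494
[324.8911387  222.55689671] [array([ 0.5621, -0.2013]), array([0.0574, 0.0581]), np.float64(181.0)]
```

View pics/w6.png

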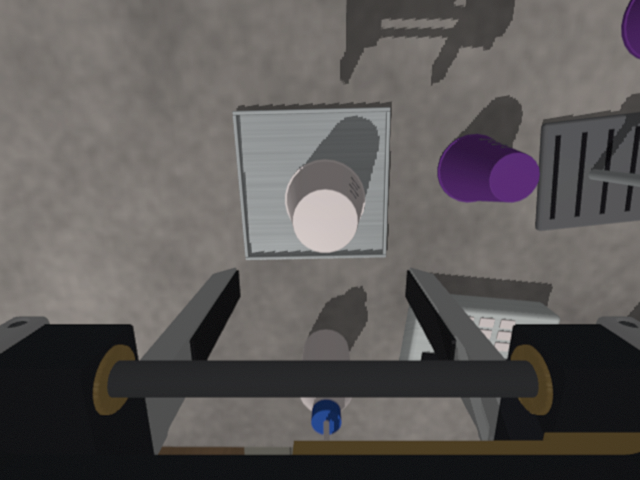

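The large beaker stands upright over the nest, top at (325,220). It measures (0.562, -0.201), where the medium was at (0.562, -0.2006), and the gripper is clear.

```bash
python3 -c "
from cell import robot; print(robot.close_job())"
```

```text
the job is handed in; nothing more can be done
None
```

I nested the medium and large beakers over the small one on the tray and handed the job in at about 18.5 s; in the last image they stand upright with the gripper clear, but the hand-in call returned no verdict.

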